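# Close the soap box and tuck its lid under the lip

### The job

Close the box of spare soap: with the fingertips only, fold its standing green lid over flat, hold it down and push it by its rib until its free edge is fully home beneath the dark metal lip, then let go and move clear; the lid must stay shut. Push and press the lid only, never pinch or grip it, and leave the soap bars, the mug, the kitchen timer and the small round pot where they are.

Things in the scene. Friction and masses are not known exactly. Their poses are not given: they have to be found in the camera images.
- soap_box: Light wooden box, fixed to the worktop, 140 (its x) x 170 (its y) x 50 mm high; origin at the centre of its underside, z up. The lid's hinge is on its +x side and the dark metal retaining lip on its -x side. The lip is 110 mm wide along y and overhangs the box from its x = -71 to -55 mm, its underside 61 mm and its top 65 mm above the worktop; a flare continues it to x = -47 mm, rising to 69 mm. Two dark side cheeks (y = +/-80 mm, 6 mm thick) rise to 61 mm beside the hinge.
- lid (a joint): Hinge angle of the green lid, rad: 0 = folded over flat on the box, 1.57 = upright on the box's +x side, up to 2.1 = leaning back, outwards. Standing at 1.45 to 1.95 it stays where it is. Let go flat but untucked, a weak spring (0.4 N at the free edge) swings it up again to about 1 rad in a second or two. Tucked, the lip holds it at 0.02 to 0.06.
- lid_slide (a joint): How far the lid with its hinge pin has slid in the slotted cheeks towards the lip (along the box's -x), m: 0 = drawn back, 0.024 = stop, fully home with the free edge 9 mm beneath the lip's flat part. Stiff: it takes about 2.5 N to move and stays where it is left. At 0 the free edge of the flat lid is 6 mm short of the flare; the lid can only go flat while it is drawn back less than about 0.005.
- hinge_pin (a point): Middle of the lid's hinge pin, 54.5 mm above the worktop; slides with the lid; at the box's x = 60 mm when lid_slide is 0. The axis runs along the box's y.
- rib_face (a point): On the lid's outer face, middle of the foot of the thumb rib's upright face, 60 mm from the hinge pin. The rib is 110 mm wide, stands 8 mm proud of the outer face, its upright face looks to the hinge, and it slopes off towards the free edge, ending 23 mm from that edge. The outer face is the upper one when the lid is flat and looks away from the box (+x of the box) when it stands. Site axes: x from the free edge to the hinge, z out of the outer face.
- lid_edge (a point): Middle of the lid's free edge, at half its thickness, 100 mm from the hinge pin. The lid is a plate 140 mm wide (box's y) and 5 mm thick; when flat, its outer (top) face is 57 mm above the worktop.
- lip (a point): Middle of the inner end of the lip's flat part, on its underside, 61 mm above the worktop.
- soap_cream: Loose cream soap bar lying in the box, 58 x 40 x 22 mm, origin under its centre; stays put.
- soap_pink: Loose pink soap bar lying in the box, 58 x 40 x 22 mm, origin under its centre; stays put.
- soap_green: Loose pale green soap bar lying in the box, 58 x 40 x 22 mm, origin under its centre; stays put.
- mug: Loose white mug, red inside, 89 x 120 x 98 mm high, beyond the lip side of the box, origin under its middle; stays put.
- timer: Loose cream wind-up kitchen timer, 65 mm across, 54 mm high, beside the box (its -y side, towards the hinge end), origin under its centre; stays put.
- pot: Loose red and white round pot, 58 mm across, 50 mm high, beside the box (its -y side, towards the lip end), origin under its centre; stays put.
Things that resemble listed ones, but are neither listed nor needed, are in the scene too. What is shaped like the mug but purple is not meant.

How it is judged:
On the way:
1. the lid is folded over, nearly flat, and not yet under the lip (value of joint lid below 0.2 rad and value of joint lid_slide below 0.014 m), for 0.05 s.
At the end, for the whole second after the job is handed in: The lid lies flat (hinge angle under 0.1 rad) and has slid more than 19 mm of its 24 mm, so that the lip holds its edge down; the soap bars and the three bystanders are within 25 mm of where they stood, the bystanders upright (value of joint lid below 0.1 rad and value of joint lid_slide above 0.019 m and velocity of joint lid below 0.05 rad/s and distance of each of mug, timer, pot, soap_cream, soap_pink, soap_green from where it was at the start of the episode below 0.025 m and angle between each of mug, timer, pot's own z axis and vertical below 0.25 rad); the robot touches nothing.
It fails at once if the lid is pinched: the fingers press on its outer and inner faces at once (contact force between the fingers and lid_outside above 1 N and contact force between the fingers and lid_inside above 1 N).
It fails at once if a soap bar is lifted or shifted (distance of any of soap_cream, soap_pink, soap_green from where it was at the start of the episode above 0.025 m).
It fails at once if the mug, timer or pot is lifted, shoved or tipped (distance of any of mug, timer, pot from where it was at the start of the episode above 0.025 m or angle between any of mug, timer, pot's own z axis and vertical above 0.25 rad).
It also fails if it takes over 35 s, if anything falls off the work surface, if the arm or the gripper's body presses on something with over 40 N, if the wrist force passes 120 N, or if a joint passes its speed limit or range.

### The arm

A 6-joint arm with a two-finger parallel gripper is mounted at the origin on a cart in front of the work surface, level with it; the furniture and walls round the work are solid. World frame = base frame: x ahead of the robot, y to its left, z up, the work surface at z = 0. Lengths are in m, angles in rad, forces in N, time in s.
With the tool pointing down it reaches from about 0.425 to 0.95 m from the base axis. Payload 3.5 kg.
Tool frame: the origin (TCP) lies between the finger pads; the fingertips stand 14 mm ahead of it and the grasp point (between the pads) lies 5 mm behind it; z points along the fingers, y is the direction in which the jaws open and shut (so a half turn about z gives the same grasp; the last joint's range is limited). The gripper opens to 85 mm and grips with 20 to 120 N. Pads are 22 mm wide; open, the fingers measure 114 mm over their backs; the gripper's body (76 mm by 85 mm) begins 54 mm behind the grasp point. The pads swing forward as they close: fully open they stand 13 mm farther back than shut.
Start: joints at [1.126, 0.286, 1.577, -0, 1.279, -0.15], TCP at [0.196, 0.646, 0.245] pointing down, gripper open.
Joint ranges: [-2.77, 2.77], [-0.9, 2.22], [0.21, 2.48], [-1.53, 4.67], [0.24, 2.81], [-2.84, 2.84]. Speed limits (rad/s): [2.79, 2.79, 3.14, 3.14, 3.14, 3.14].

### API

Orientations are given as a unit quaternion [x, y, z, w].
In Python, from plant import ctrl gives the robot as it stands. The module is installed in compiled form; this text tells all that it offers.
- The arm moves only by the tool servo_tool, never from a script. Its argument "increments" is text: rows parted by semicolons, each of 7 numbers parted by spaces: the turn, a rotation vector about the tool's x, y, z in rad, then the shift along the tool's x, y, z in cm, then the finger opening in cm, from 0 to 8.54. In form: ax ay az dx dy dz claw; .... A call has 1 to 10 rows; each row is the pose to reach, as a shift and turn from the pose commanded when the call began, along the tool's axes at that moment; what a row does not reach only later rows make up. A row lasts 1/12 s, in which the tool goes at most 41.7 mm and 7.16 degrees, less where a joint would pass 70% of its speed; a pose out of reach is approached as far as the arm can. A call with a gripper value outside its range is refused whole. The fingers move at their own pace and stop on an object; "grip_force" is the grip in N (left out, the last holds). Time passes only in rows, so rows that repeat a pose let the fingers close. It gives the time, the measured TCP pose, the force and the opening at its end, in the units of the state.
- ctrl.get_state(): the state, without advancing time (a new reading comes with each control period).
- ctrl.read_camera(name): name is "scene" or "top" or "wrist"; returns (picture, depth): 480x640x3 uint8, red, green, blue; 480x640 float32, m along the optical axis (not along the pixel's ray), 0 where there is no reading.
- ctrl.camera_info(name): a dict with "camera_matrix" (3x3 intrinsics, pixels), "world_to_cam" (4x4, takes a point from world to camera coordinates). Camera axes: x right, y down, z forward; pixel columns grow to the right and rows downward; lengths in m; the calibration is good to about 2 mm. A picture is of the moment at which its call begins: read the wrist's pose just before it. camera_info takes no time and is no camera call; for the wrist camera it gives the pose at the moment of the call.
- ctrl.sign_off(): hands the job in, once; it reports no verdict.
The state is a dict: "time": time; "qpos": joint angles; "dq": joint speeds; "joint_efforts": joint torques, N m; "eef_pos": TCP position; "tcp_rot": TCP orientation; "contact_force": force on the tool from outside, world axes, zero at the start; "wrist_torque": the same for the moment, N m; "opening": opening from 0.0 (shut) to 1.0 (fully open).
Only numpy, scipy, OpenCV 4.12 (cv2) and the standard library are available. Lean on these libraries where they do the work, as an engineer would, in place of code of your own. Each camera call takes 0.05 s, during which the arm holds its last target.

## Working session

There is one attempt and no reset: what is moved stays moved. The work goes in short steps, Python scripts to look and compute and a tool call to move; the robot and the scene stay as the last step left them, time stands still between calls to the robot, and variables do not carry over. Pictures are saved under pics/ and viewed, and the job is handed in when it is done.

Besides the shell and the picture viewer there is one more tool, called after "Emit:" by a JSON object that holds its "method" and its "body", one argument or row to a line. servo_tool: Moves the arm, as the interface text tells. Its arguments: {"type":"object","properties":{"increments":{"type":"string"},"grip_force":{"type":"number"}},"required":["increments"]}

```bash
mkdir -p pics
cat > h.py <<'E'
import numpy as np, cv2
from plant import ctrl
def snap(n,tag):
    p,d=ctrl.read_camera(n); i=ctrl.camera_info(n)
    cv2.imwrite(f'pics/{tag}.png',p[:,:,::-1]); np.savez(f'{tag}.npz',p=p,d=d,K=i['camera_matrix'],T=i['world_to_cam'])
    return p,d
def load(tag):
    return np.load(f'{tag}.npz')
def pts(tag):
    z=load(tag); K,T,d=z['K'],z['T'],z['d']
    v,u=np.mgrid[:480,:640]; 
    c=np.stack([(u-K[0,2])/K[0,0]*d,(v-K[1,2])/K[1,1]*d,d],-1)
    w=(c-T[:3,3])@T[:3,:3]   # R^T (c-t)
    w[d==0]=np.nan
    return w
def proj(tag,P):
    z=load(tag); c=np.asarray(P)@z['T'][:3,:3].T+z['T'][:3,3]; q=c@z['K'].T; return q[...,:2]/q[...,2:]
E
python3 - <<'E'
from h import *
snap('scene','s0');snap('top','t0');s=ctrl.get_state();print(s)
E
```

```text
{'time': 0.1, 'qpos': array([ 1.12601927e+00,  2.87113583e-01,  1.57802919e+00, -4.66516062e-07,
        1.27863061e+00, -1.50002591e-01]), 'dq': array([ 0.00072265, -0.00148606, -0.00227434, -0.00051676,  0.000356  ,
        0.00162333]), 'joint_efforts': array([ 3.47005027e-05, -4.07297480e+01, -2.93698561e+01, -1.68665856e-04,
        3.40458173e-03, -2.70326217e-05]), 'eef_pos': array([0.19582909, 0.64537321, 0.2440619 ]), 'tcp_rot': array([ 1.46854041e-01,  9.89157572e-01, -1.04256720e-03, -3.19290992e-04]), 'contact_force': array([-0.06428189,  1.15131326, -0.02723838]), 'wrist_torque': array([ 0.0223776 , -0.02029254,  0.03461218]), 'opening': 1.00041224957656}
```

View pics/s0.png

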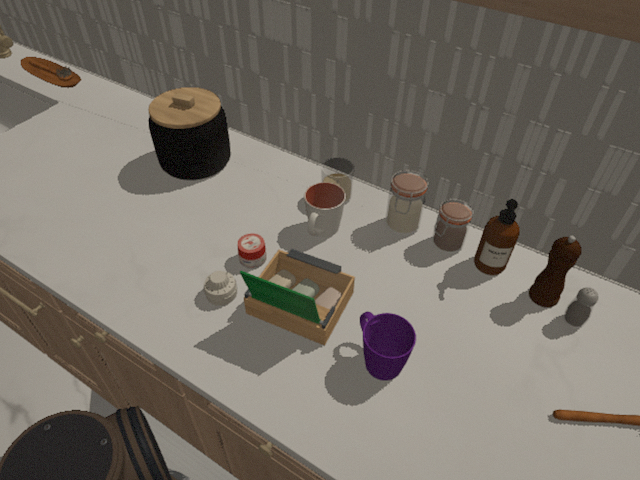

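View pics/t0.png

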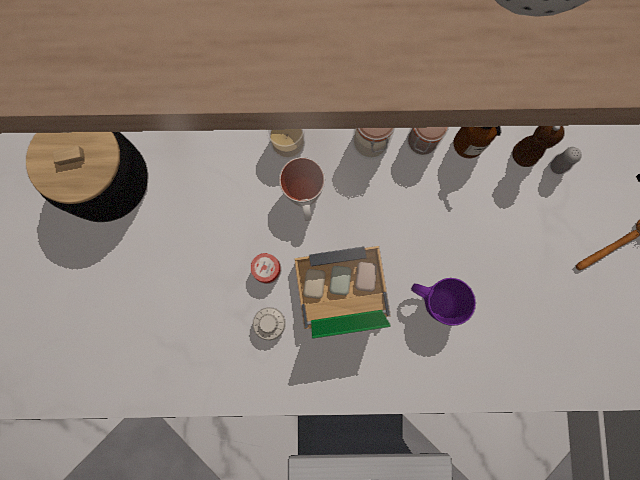

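The box is at top (342,290): green lid (350,323), dark lip (338,256). The white mug with the red inside is at (302,180), the pot at (265,267) and the timer at (268,323). The purple mug at (450,300) is the decoy.

Run:
```python
from h import *
for t,L in (('t0',dict(lidtop=(350,323),lidL=(314,330),lidR=(386,318),lip=(338,256),lipL=(312,261),lipR=(363,250),pot=(265,267),timer=(268,323),mug=(302,180),purple=(450,300),cornerTL=(298,258),cornerTR=(380,250))),('s0',dict(lid=(280,298),lip=(315,261),timer=(220,278)))):
    w=pts(t)
    for k,(u,v) in L.items(): print(t,k,np.nanmedian(w[v-1:v+2,u-1:u+2].reshape(-1,3),0).round(4))
for t in('t0','s0'):
    p=cv2.imread(f'pics/{t}.png'); c=(slice(230,350),slice(230,400)) if t=='t0' else (slice(230,350),slice(190,370))
    cv2.imwrite(f'pics/{t}c.png',cv2.resize(p[c],None,fx=4.4,fy=4.4,interpolation=cv2.INTER_CUBIC))
# green pixels
for t in('t0','s0'):
    p=load(t)['p'].astype(int); m=(p[...,1]>p[...,0]+40)&(p[...,1]>p[...,2]+25); w=pts(t)[m]; w=w[~np.isnan(w).any(1)]
    print(t,len(w),np.median(w,0)); c=w-np.median(w,0); w=w[np.linalg.norm(c,axis=1)<.15]; q=w-w.mean(0); U,S,V=np.linalg.svd(q,full_matrices=0); print(w.mean(0),V, S/np.sqrt(len(w)),w.min(0),w.max(0))
```

```text
t0 lidtop [0.4076 0.0374 0.1082]
t0 lidL [0.3961 0.1033 0.1165]
t0 lidR [ 0.4157 -0.0285  0.1113]
t0 lip [0.5368 0.0557 0.065 ]
t0 lipL [0.5276 0.1065 0.0648]
t0 lipR [0.5476 0.0068 0.0648]
t0 pot [0.519  0.1996 0.0503]
t0 timer [0.4099 0.193  0.0543]
t0 mug [0.7062 0.1267 0.0082]
t0 purple [ 0.4507 -0.172   0.0061]
t0 cornerTL [0.5362 0.1345 0.0467]
t0 cornerTR [ 0.5538 -0.0334  0.0015]
s0 lid [0.3957 0.0305 0.1184]
s0 lip [0.5406 0.0537 0.0638]
s0 timer [0.4095 0.1876 0.0551]
t0 1326 [0.40674345 0.04083513 0.11027746]
[0.40701161 0.04062144 0.10826035] [[-0.13486451  0.99081825  0.0095268 ]
 [-0.26903494 -0.04586957  0.96203752]
 [-0.95364132 -0.12718167 -0.2727509 ]] [0.03954244 0.03314575 0.00088883] [ 0.3842844  -0.02922394  0.05227587] [0.43166302 0.10995022 0.15542532]
s0 454 [0.39449516 0.06266328 0.12860894]
[0.39653263 0.05637966 0.1249099 ] [[-0.00622292  0.8694103  -0.49405162]
 [ 0.27099727 -0.47410651 -0.83772519]
 [ 0.96256     0.13909974  0.2326575 ]] [0.03765651 0.02766516 0.0027771 ] [ 0.38438436 -0.03195023  0.05371194] [0.42660991 0.1075274  0.15481464]
```

View pics/t0c.png

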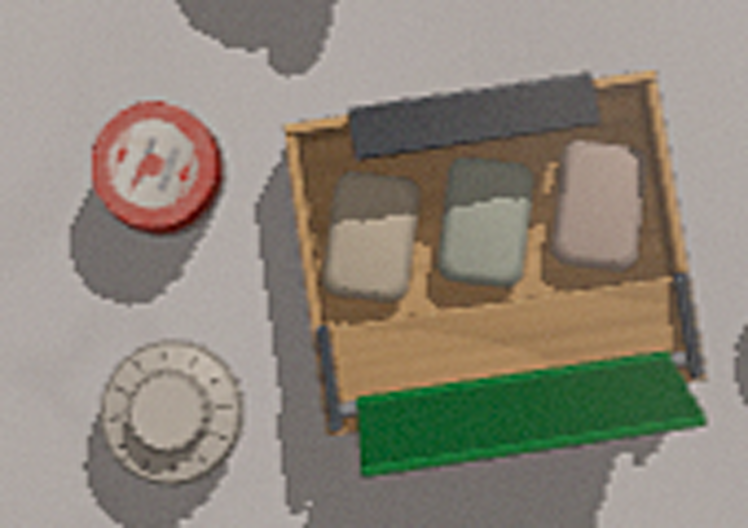

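View pics/s0c.png

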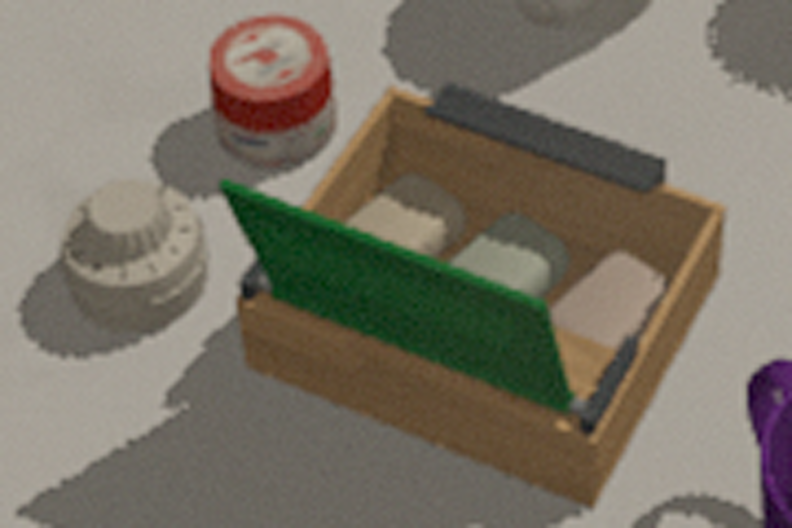

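Run:
```python
from h import *
d=np.array([0.9908,0.1349,0]);l=np.array([-.1349,.9908,0])
w=pts('t0');p=load('t0')['p'].astype(int)
reg=np.zeros((480,640),bool);reg[240,0]=0;reg[235:345,290:400]=1
lip=reg&(w[...,2]>.061)&(w[...,2]<.075)&(p.sum(-1)<220)&(w[...,0]>.5)
q=w[lip];print('lip',lip.sum(),q.mean(0)); r=cv2.minAreaRect((q[:,:2]*1000).astype(np.float32));print(r)
for c in(d,l):a=q@c;print(np.percentile(a,[0,1,50,99,100]).round(4))
m=(p[...,1]>p[...,0]+40)&(p[...,1]>p[...,2]+25)&reg;q=w[m]
print('lid')
for c in(d,l):a=q@c;print(np.percentile(a,[0,1,50,99,100]).round(4))
top=q[q[:,2]>.148];print('edge',top.mean(0),top[:,2].max(),len(top))
# inner face only
f=q[(q[:,2]<.145)];c=f-f.mean(0);V=np.linalg.svd(c,full_matrices=0)[2];print(f.mean(0),V[2])
wood=reg&(w[...,2]>.047)&(w[...,2]<.053)
q=w[wood];print('rim',cv2.minAreaRect((q[:,:2]*1000).astype(np.float32)),len(q))
```

```text
lip 131 [0.53162818 0.08137048 0.06541485]
((536.0072021484375, 58.75905227661133), (23.36324691772461, 104.97318267822266), 6.84183406829834)
[0.5275 0.5276 0.5379 0.5504 0.551 ]
[-0.0664 -0.0641  0.018   0.0381  0.0385]
lid
[nan nan nan nan nan]
[nan nan nan nan nan]
edge [0.39433299 0.03960899 0.15056819] 0.1554253186751283 192
[0.40985295 0.04110336 0.09854902] [-0.95585082 -0.12737932 -0.26480882]
rim ((478.4382629394531, 48.859779357910156), (139.8303680419922, 169.6593780517578), 7.5426344871521) 1403
```

```bash
cat >> h.py <<'E'
import json,os
from scipy.spatial.transform import Rotation as R
PIN=np.array([0.4189,0.0411,0]);D=np.array([.9914,.1306,0]);L=np.array([-.1306,.9914,0]);Z=np.array([0,0,1.])
TIP=.014
def pose(s,l,z,th):
    x=-D;zt=-Z
    zz=zt*np.cos(th)+x*np.sin(th); xx=x*np.cos(th)-zt*np.sin(th); yy=np.cross(zz,xx)
    Rm=np.stack([xx,yy,zz],1); tip=PIN+D*s/1000+L*l/1000+Z*z/1000
    return tip-zz*TIP,Rm
def getc():
    if os.path.exists('cmd.npz'):
        c=np.load('cmd.npz');return c['p'],c['R']
    return np.array([.196,.646,.245]),R.from_quat([.14919,.98881,0,0]).as_matrix() if 0 else R.from_quat(ctrl.get_state()['tcp_rot']).as_matrix()
def done(rows):   # update commanded from last row
    p,Rm=getc();v=[float(a) for a in rows.strip().strip(';').split(';')[-1].split()]
    np.savez('cmd.npz',p=p+Rm@np.array(v[3:6])/100,R=Rm@R.from_rotvec(v[:3]).as_matrix())
def plan(*w):
    p,Rm=getc();out=[]
    for a in w:
        P,Q=pose(*a);rv=R.from_matrix(Rm.T@Q).as_rotvec();t=Rm.T@(P-p)*100
        out.append(' '.join(f'{x:.3f}' for x in rv)+' '+' '.join(f'{x:.2f}' for x in t)+' 0');print(a,out[-1],'rows',max(np.linalg.norm(t)/4.17,np.degrees(np.linalg.norm(rv))/7.16).round(1))
def where():
    s=ctrl.get_state();q=R.from_quat(s['tcp_rot']).as_matrix();tip=s['eef_pos']+q[:,2]*TIP-PIN
    print('t',round(s['time'],2),'tip s,l,z',(1000*np.array([tip@D,tip@L,tip[2]])).round(1),'tilt',np.arctan2(-q[:,2]@D,-q[2,2]).round(3),'yaw',(q[:,0]@L).round(3),'F d,l,z',np.array([s['contact_force']@D,s['contact_force']@L,s['contact_force'][2]]).round(2),'op',round(s['opening'],3))
    print('q',s['qpos'].round(3))
E
python3 - <<'E'
from h import *
where(); plan((-70,0,200,.4),(-65,0,135,.4))
E
```

```text
t 0.1 tip s,l,z [-142.3  628.2  230.1] tilt 0.001 yaw 0.413 F d,l,z [ 0.09  1.15 -0.03] op 1.0
q [ 1.126  0.287  1.578 -0.     1.279 -0.15 ]
(-70, 0, 200, 0.4) 0.083 0.393 -0.420 -33.03 -54.06 3.32 0 rows 15.2
(-65, 0, 135, 0.4) 0.083 0.393 -0.420 -33.48 -53.84 9.82 0 rows 15.4
```

Emit:
{"method": "servo_tool", "body": {
  "increments": "0 0.02 -0.02 -1.5 -2.5 0.1 0; 0.01 0.04 -0.04 -3.5 -6 0.3 0; 0.02 0.07 -0.07 -5.5 -9.5 0.5 0; 0.03 0.1 -0.1 -7.5 -13 0.7 0; 0.04 0.13 -0.13 -9.5 -16.5 0.9 0; 0.04 0.16 -0.16 -11.5 -20 1.1 0; 0.05 0.19 -0.19 -13.5 -23 1.3 0; 0.05 0.21 -0.21 -15.5 -26 1.5 0; 0.05 0.23 -0.23 -17.5 -29 1.7 0; 0.05 0.24 -0.24 -19 -31 1.8 0",
  "grip_force": 20
}}

```text
time: 0.93
eef_pos: [0.2878, 0.2915, 0.2266]
tcp_rot: [0.027, 0.992, -0.007, -0.123]
contact_force: [-0.2, -0.2, 0.1]
opening: 0.001
```

Run:
```python
from h import *
p,Rm=np.array([.196,.646,.245]),R.from_quat([.14685,.98916,0,0]).as_matrix()
np.savez('cmd.npz',p=p,R=Rm); done("0.05 0.24 -0.24 -19 -31 1.8 0"); print(getc(),ctrl.get_state()['eef_pos'],R.from_quat(ctrl.get_state()['tcp_rot']).as_matrix())
where(); plan((-70,0,200,.4),(-65,0,135,.4))
```

```text
(array([0.28774552, 0.29417226, 0.227     ]), array([[-0.96893097,  0.0510154 , -0.24201283],
       [ 0.05446015,  0.99848732, -0.00756116],
       [ 0.24126101, -0.0205063 , -0.97024359]])) [0.28776151 0.29147328 0.22656409] [[-0.96853339  0.05137067 -0.24352439]
 [ 0.05504543  0.99844932 -0.00830442]
 [ 0.24272016 -0.02144802 -0.96985922]]
t 0.93 tip s,l,z [-100.7  265.7  213. ] tilt 0.245 yaw 0.181 F d,l,z [-0.27 -0.17  0.13] op 0.001
q [ 0.48  -0.199  2.127  0.106  1.437 -1.063]
(-70, 0, 200, 0.4) 0.038 0.154 -0.179 -8.27 -25.74 -0.06 0 rows 6.5
(-65, 0, 135, 0.4) 0.038 0.154 -0.179 -10.32 -25.52 6.13 0 rows 6.8
```

Emit:
{"method": "servo_tool", "body": {
  "increments": "0.01 0.02 -0.02 -1 -3 0 0; 0.01 0.04 -0.04 -2 -6 0 0; 0.02 0.06 -0.07 -3.2 -10 0 0; 0.02 0.09 -0.1 -4.5 -14 0 0; 0.03 0.11 -0.13 -5.8 -18 0 0; 0.03 0.13 -0.15 -7 -21.5 0 0; 0.04 0.15 -0.18 -8 -24.5 0 0; 0.04 0.154 -0.18 -8.3 -25.7 0 0; 0.04 0.154 -0.18 -8.3 -25.7 0 0"
}}

```text
time: 1.68
eef_pos: [0.3554, 0.0309, 0.2121]
tcp_rot: [-0.062, 0.978, -0.014, -0.199]
contact_force: [0.4, 0.8, 0.7]
opening: 0.001
```

Run:
```python
from h import *
done("0.04 0.154 -0.18 -8.3 -25.7 0 0")
where(); plan((-70,0,165,.4),(-66,0,135,.4)); snap('wrist','w1')
```

```text
t 1.68 tip s,l,z [-69.7  -1.9 199.2] tilt 0.401 yaw 0.004 F d,l,z [0.47 0.78 0.68] op 0.001
q [-0.131 -0.181  2.162 -0.102  1.549 -1.807]
(-70, 0, 165, 0.4) -0.002 -0.000 0.001 -1.32 -0.03 3.17 0 rows 0.8
(-66, 0, 135, 0.4) -0.002 -0.000 0.001 -2.86 -0.03 5.78 0 rows 1.5
```

View pics/w1.png

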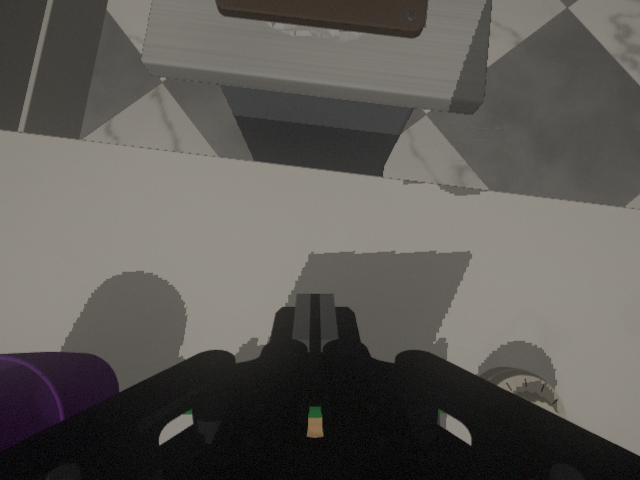

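The wrist picture shows the closed fingertips (315,320) robot-side of the lid, with the lid's shadow ahead and the timer at (530,385). Next I descend behind the free edge.

Emit:
{"method": "servo_tool", "body": {
  "increments": "0 0 0 -0.7 0 1.6 0; 0 0 0 -1.4 0 3.2 0; 0 0 0 -2.1 0 4.5 0; 0 0 0 -2.9 0 5.8 0; 0 0 0 -2.9 0 5.8 0"
}}

```text
time: 2.15
eef_pos: [0.357, 0.0347, 0.1453]
tcp_rot: [-0.065, 0.977, -0.013, -0.201]
contact_force: [0.0, 0.6, -0.3]
opening: -0.003
```

Run:
```python
from h import *
done("0 0 0 -2.9 0 5.8 0")
where(); snap('scene','s1')
p=cv2.imread('pics/s1.png');cv2.imwrite('pics/s1c.png',cv2.resize(p[180:360,180:380],None,fx=3,fy=3,interpolation=cv2.INTER_CUBIC))
# plan: push edge: lid angle f, contact
plan((-50,0,135,.4),(-40,0,135,.4),(-30,0,135,.4),(-20,0,135,.35),(-10,0,135,.3),(0,0,135,.25))
```

```text
t 2.15 tip s,l,z [-67.7   1.8 132.5] tilt 0.405 yaw -0.003 F d,l,z [ 0.11  0.64 -0.27] op -0.003
q [-0.121 -0.079  2.207 -0.1    1.408 -1.789]
(-50, 0, 135, 0.4) -0.002 -0.000 0.001 -1.43 -0.03 -0.64 0 rows 0.4
(-40, 0, 135, 0.4) -0.002 -0.000 0.001 -2.35 -0.03 -1.03 0 rows 0.6
(-30, 0, 135, 0.4) -0.002 -0.000 0.001 -3.27 -0.03 -1.42 0 rows 0.9
(-20, 0, 135, 0.35) -0.002 -0.050 0.001 -4.12 -0.03 -1.81 0 rows 1.1
(-10, 0, 135, 0.3) -0.002 -0.100 0.001 -4.97 -0.03 -2.20 0 rows 1.3
(0, 0, 135, 0.25) -0.002 -0.150 0.001 -5.83 -0.03 -2.58 0 rows 1.5
```

View pics/s1c.png

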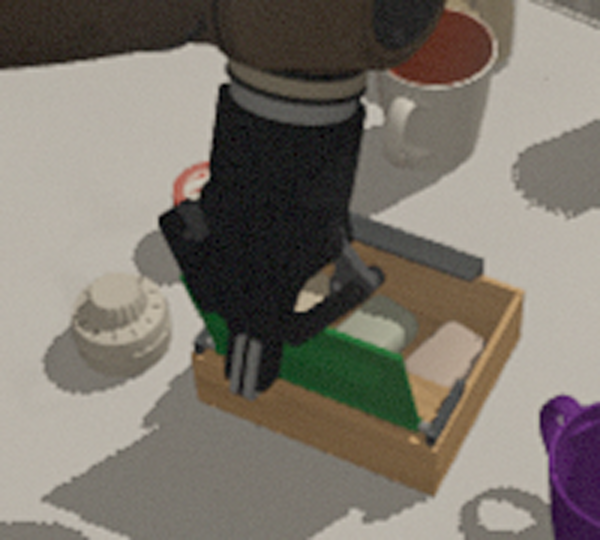

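Emit:
{"method": "servo_tool", "body": {
  "increments": "0 0 0 -0.7 0 -0.3 0; 0 0 0 -1.4 0 -0.6 0; 0 0 0 -1.9 0 -0.8 0; 0 0 0 -2.4 0 -1.0 0; 0 0 0 -2.8 0 -1.2 0; 0 0 0 -3.3 0 -1.4 0; 0 -0.025 0 -3.7 0 -1.6 0; 0 -0.05 0 -4.1 0 -1.8 0; 0 -0.075 0 -4.5 0 -2.0 0; 0 -0.1 0 -5.0 0 -2.2 0"
}}

```text
time: 3.03
eef_pos: [0.4135, 0.0406, 0.1486]
tcp_rot: [-0.065, 0.987, -0.011, -0.148]
contact_force: [-0.8, 0.4, 0.0]
opening: -0.0
```

Run:
```python
from h import *
done("0 -0.1 0 -5.0 0 -2.2 0")
where(); snap('scene','s2');snap('top','t2')
p=cv2.imread('pics/s2.png');q=cv2.imread('pics/t2.png');cv2.imwrite('pics/s2c.png',np.hstack([cv2.resize(p[200:360,200:360],(400,400)),cv2.resize(q[220:380,260:420],(400,400))]))
plan((0,0,135,.25),(10,0,128,.17),(20,0,120,.1))
```

```text
t 3.03 tip s,l,z [ -9.5   0.2 135.3] tilt 0.298 yaw -0.001 F d,l,z [-0.76  0.52  0.  ] op -0.0
q [-0.106 -0.018  2.124 -0.073  1.326 -1.781]
(0, 0, 135, 0.25) -0.002 -0.050 0.001 -0.86 -0.03 -0.29 0 rows 0.4
(10, 0, 128, 0.17) -0.002 -0.130 0.001 -1.91 -0.03 0.09 0 rows 1.0
(20, 0, 120, 0.1) -0.002 -0.200 0.001 -3.01 -0.03 0.58 0 rows 1.6
```

View pics/s2c.png

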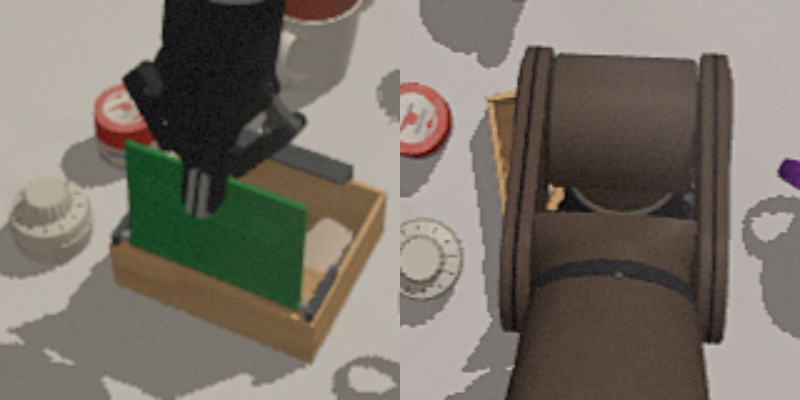

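The lid is now about upright, with the fingers (200,190) on its outer face. I carry on folding.

Emit:
{"method": "servo_tool", "body": {
  "increments": "0 -0.025 0 -0.4 0 -0.15 0; 0 -0.05 0 -0.85 0 -0.3 0; 0 -0.09 0 -1.4 0 -0.1 0; 0 -0.13 0 -1.9 0 0.1 0; 0 -0.165 0 -2.4 0 0.35 0; 0 -0.2 0 -3.0 0 0.6 0; 0 -0.2 0 -3.0 0 0.6 0"
}}

```text
time: 3.72
eef_pos: [0.4399, 0.0441, 0.1338]
tcp_rot: [-0.066, 0.997, -0.004, -0.049]
contact_force: [-0.3, 0.2, -0.3]
opening: -0.001
```

Run:
```python
from h import *
done("0 -0.2 0 -3.0 0 0.6 0")
where(); snap('scene','s3')
p=cv2.imread('pics/s3.png');cv2.imwrite('pics/s3c.png',cv2.resize(p[200:360,200:360],(560,560)))
```

```text
t 3.72 tip s,l,z [ 19.8   0.2 119.9] tilt 0.099 yaw -0.001 F d,l,z [-0.24  0.23 -0.27] op -0.001
q [-0.116 -0.055  2.172 -0.028  1.121 -1.805]
```

View pics/s3c.png

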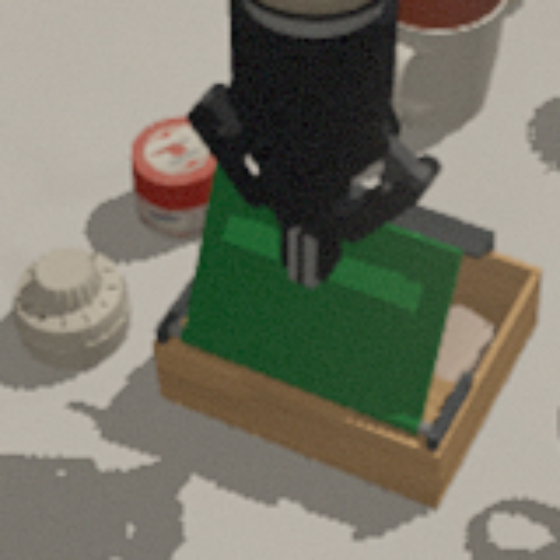

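```bash
cat >> h.py <<'E'
def lid(tag):
    p=load(tag)['p'].astype(int);w=pts(tag);reg=np.zeros((480,640),bool)
    reg[200:360,200:400]=1
    m=(p[...,1]>p[...,0]+35)&(p[...,1]>p[...,2]+20)&reg&~np.isnan(w).any(-1)
    q=w[m];q=q[np.linalg.norm(q-np.median(q,0),axis=1)<.12]
    s=(q-PIN)@D;z=q[:,2]-.0545
    best=None
    for _ in range(5):
        c=np.stack([s-np.median(s),z-np.median(z)],1);V=np.linalg.svd(c,full_matrices=0)[2][0];V=V*np.sign(V[1]+1e-9)
        n=np.array([-V[1],V[0]]);o=np.stack([s,z],1)@n;k=abs(o-np.median(o))<.003;
        if best is None or 1: res=(len(s),np.arctan2(V[1],V[0]),np.median(o))
        s,z=s[k],z[k]
    print(tag,'phi',round(res[1],3),'offset mm (2.5 nominal outer; slide shift = (2.5-o)/sinphi)',(res[2]*1000).round(2),'n',res[0],'radial range',((np.stack([s,z],1)@V).min()*1000).round(1),((np.stack([s,z],1)@V).max()*1000).round(1))
E
python3 - <<'E'
from h import *
lid('s0');lid('s3')
E
```

```text
s0 phi 1.837 offset mm (2.5 nominal outer; slide shift = (2.5-o)/sinphi) 0.61 n 591 radial range -0.9 104.2
s3 phi 1.076 offset mm (2.5 nominal outer; slide shift = (2.5-o)/sinphi) 0.64 n 2441 radial range -1.4 102.0
```

Run:
```python
from h import *
plan((-4,0,123,.15),(-4,0,102,.15),(3,0,102,.15))
```

```text
(-4, 0, 123, 0.15) -0.002 0.050 0.001 2.34 -0.03 -0.08 0 rows 0.6
(-4, 0, 102, 0.15) -0.002 0.050 0.001 2.13 -0.03 2.01 0 rows 0.7
(3, 0, 102, 0.15) -0.002 0.050 0.001 1.43 -0.03 1.94 0 rows 0.6
```

Emit:
{"method": "servo_tool", "body": {
  "increments": "0 0.02 0 0.8 0 -0.1 0; 0 0.04 0 1.6 0 -0.1 0; 0 0.05 0 2.3 0 -0.1 0; 0 0.05 0 2.3 0 0.6 0; 0 0.05 0 2.2 0 1.3 0; 0 0.05 0 2.1 0 2.0 0; 0 0.05 0 1.4 0 2.0 0; 0 0.05 0 1.4 0 2.0 0"
}}

```text
time: 4.43
eef_pos: [0.4246, 0.042, 0.1147]
tcp_rot: [-0.066, 0.995, -0.006, -0.075]
contact_force: [-1.3, 0.0, 0.5]
opening: 0.005
```

Run:
```python
from h import *
done("0 0.05 0 1.4 0 2.0 0")
where(); snap('scene','s4');lid('s4')
p=cv2.imread('pics/s4.png');cv2.imwrite('pics/s4c.png',cv2.resize(p[200:360,200:360],(560,560)))
def w(rho,f,th,off=2.5):
    cs=rho*np.cos(f)-off*np.sin(f);cz=54.5+rho*np.sin(f)+off*np.cos(f)
    return (cs-11*np.cos(th),0,cz+11*np.sin(th),th)
plan(*[tuple(np.round(w(52+(3*(1-f)),f,th),2)) for f,th in((1.,.14),(.9,.12),(.8,.1),(.7,.09),(.6,.08),(.5,.07),(.4,.06),(.3,.04),(.2,.02),(.1,0),(0,0))])
```

```text
t 4.43 tip s,l,z [3.600e+00 1.000e-01 1.009e+02] tilt 0.151 yaw -0.001 F d,l,z [-1.3   0.17  0.54] op 0.005
q [-0.118 -0.03   2.191 -0.043  1.127 -1.8  ]
s4 phi 1.158 offset mm (2.5 nominal outer; slide shift = (2.5-o)/sinphi) 0.54 n 1749 radial range -1.1 102.4
(np.float64(15.1), np.float64(0.0), np.float64(101.14), np.float64(0.14)) -0.002 -0.010 0.001 -1.16 -0.03 -0.15 0 rows 0.3
(np.float64(19.63), np.float64(0.0), np.float64(98.34), np.float64(0.12)) -0.002 -0.030 0.001 -1.62 -0.03 0.06 0 rows 0.4
(np.float64(23.91), np.float64(0.0), np.float64(95.07), np.float64(0.1)) -0.002 -0.050 0.001 -2.07 -0.03 0.32 0 rows 0.5
(np.float64(27.89), np.float64(0.0), np.float64(91.48), np.float64(0.09)) -0.002 -0.060 0.001 -2.50 -0.03 0.61 0 rows 0.6
(np.float64(31.53), np.float64(0.0), np.float64(87.48), np.float64(0.08)) -0.002 -0.070 0.001 -2.91 -0.03 0.95 0 rows 0.7
(np.float64(34.78), np.float64(0.0), np.float64(83.11), np.float64(0.07)) -0.002 -0.080 0.001 -3.28 -0.03 1.34 0 rows 0.8
(np.float64(37.6), np.float64(0.0), np.float64(78.41), np.float64(0.06)) -0.002 -0.090 0.001 -3.61 -0.03 1.76 0 rows 1.0
(np.float64(39.95), np.float64(0.0), np.float64(73.32), np.float64(0.04)) -0.002 -0.110 0.001 -3.89 -0.03 2.23 0 rows 1.1
(np.float64(41.82), np.float64(0.0), np.float64(67.98), np.float64(0.02)) -0.002 -0.130 0.001 -4.13 -0.03 2.74 0 rows 1.2
(np.float64(43.18), np.float64(0.0), np.float64(62.45), np.float64(0.0)) -0.002 -0.150 0.001 -4.32 -0.03 3.27 0 rows 1.3
(np.float64(44.0), np.float64(0.0), np.float64(57.0), np.float64(0.0)) -0.002 -0.150 0.001 -4.48 -0.03 3.79 0 rows 1.4
```

View pics/s4c.png

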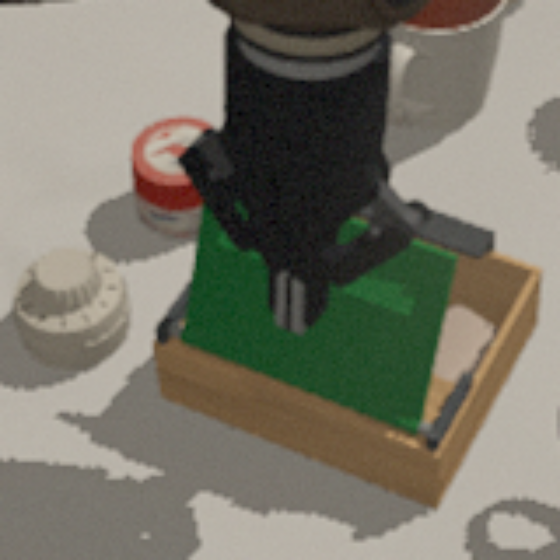

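Emit:
{"method": "servo_tool", "body": {
  "increments": "0 -0.01 0 -0.6 0 -0.1 0; 0 -0.01 0 -1.2 0 -0.15 0; 0 -0.03 0 -1.6 0 0.05 0; 0 -0.05 0 -2.1 0 0.3 0; 0 -0.06 0 -2.5 0 0.6 0; 0 -0.07 0 -2.9 0 0.95 0; 0 -0.08 0 -3.3 0 1.35 0; 0 -0.09 0 -3.6 0 1.75 0; 0 -0.11 0 -3.9 0 2.25 0; 0 -0.11 0 -3.9 0 2.25 0"
}}

```text
time: 5.32
eef_pos: [0.4586, 0.0466, 0.0863]
tcp_rot: [-0.066, 0.998, -0.002, -0.02]
contact_force: [-0.4, -0.3, 0.6]
opening: -0.002
```

Run:
```python
from h import *
done("0 -0.11 0 -3.9 0 2.25 0")
where(); snap('scene','s5');lid('s5')
p=cv2.imread('pics/s5.png');cv2.imwrite('pics/s5c.png',cv2.resize(p[200:360,200:360],(560,560)))
plan((41.8,0,68,.02),(43.2,0,62.5,0),(44,0,57,0),(44,0,55,0))
```

```text
t 5.32 tip s,l,z [39.5  0.3 72.3] tilt 0.041 yaw -0.001 F d,l,z [-0.39 -0.28  0.56] op -0.002
q [-0.114  0.035  2.183 -0.013  0.963 -1.809]
s5 phi 0.318 offset mm (2.5 nominal outer; slide shift = (2.5-o)/sinphi) 1.75 n 2211 radial range -2.5 101.3
(41.8, 0, 68, 0.02) -0.001 -0.020 0.001 -0.17 -0.03 0.51 0 rows 0.2
(43.2, 0, 62.5, 0) -0.001 -0.040 0.001 -0.31 -0.03 1.05 0 rows 0.3
(44, 0, 57, 0) -0.001 -0.040 0.001 -0.41 -0.03 1.60 0 rows 0.4
(44, 0, 55, 0) -0.001 -0.040 0.001 -0.42 -0.03 1.80 0 rows 0.4
```

View pics/s5c.png

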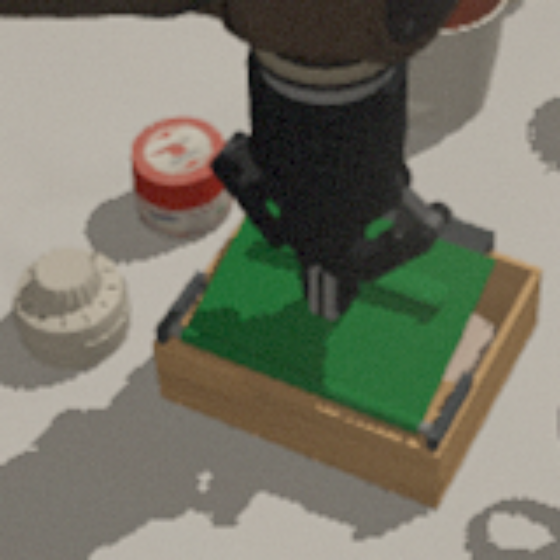

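Emit:
{"method": "servo_tool", "body": {
  "increments": "0 -0.02 0 -0.15 0 0.5 0; 0 -0.04 0 -0.25 0 1.0 0; 0 -0.04 0 -0.3 0 1.4 0; 0 -0.04 0 -0.3 0 1.6 0; 0 -0.04 0 -0.3 0 1.75 0; 0 -0.04 0 -0.3 0 1.75 0"
}}

```text
time: 5.87
eef_pos: [0.462, 0.0468, 0.0709]
tcp_rot: [-0.066, 0.998, -0.001, -0.0]
contact_force: [-0.7, -0.0, 4.4]
opening: 0.002
```

Run:
```python
from h import *
done("0 -0.04 0 -0.3 0 1.75 0")
where(); snap('scene','s6');lid('s6')
p=cv2.imread('pics/s6.png');cv2.imwrite('pics/s6c.png',cv2.resize(p[200:360,200:360],(560,560)))
plan((44,0,56,0),(73,0,56,0))
```

```text
t 5.87 tip s,l,z [43.5  0.  56.9] tilt 0.0 yaw -0.001 F d,l,z [-0.73  0.09  4.38] op 0.002
q [-1.170e-01  4.900e-02  2.203e+00 -2.000e-03  8.900e-01 -1.819e+00]
s6 phi 3.133 offset mm (2.5 nominal outer; slide shift = (2.5-o)/sinphi) -2.82 n 2081 radial range -102.7 4.2
(44, 0, 56, 0) -0.001 -0.000 0.001 -0.12 -0.03 -0.05 0 rows 0.0
(73, 0, 56, 0) -0.001 -0.000 0.001 -3.02 -0.03 -0.05 0 rows 0.7
```

View pics/s6c.png

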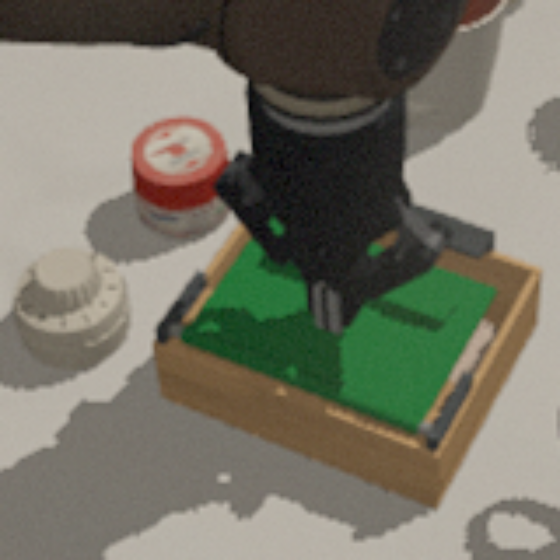

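Emit:
{"method": "servo_tool", "body": {
  "increments": "0 0 0 -0.3 0 0 0; 0 0 0 -0.6 0 0 0; 0 0 0 -0.9 0 0 0; 0 0 0 -1.2 0 0 0; 0 0 0 -1.5 0 0 0; 0 0 0 -1.5 0 0 0"
}}

```text
time: 6.42
eef_pos: [0.477, 0.0488, 0.0709]
tcp_rot: [-0.066, 0.998, -0.001, -0.0]
contact_force: [-1.9, 0.6, 5.2]
opening: -0.003
```

Run:
```python
from h import *
done("0 0 0 -1.5 0 0 0")
where(); snap('scene','s7');lid('s7')
p=cv2.imread('pics/s7.png');cv2.imwrite('pics/s7c.png',cv2.resize(p[200:360,200:360],(560,560)))
```

```text
t 6.42 tip s,l,z [58.7  0.1 56.9] tilt 0.0 yaw -0.001 F d,l,z [-1.77  0.87  5.17] op -0.003
q [-1.090e-01  8.200e-02  2.168e+00 -2.000e-03  8.920e-01 -1.811e+00]
s7 phi 3.134 offset mm (2.5 nominal outer; slide shift = (2.5-o)/sinphi) -2.91 n 1964 radial range -117.0 -10.4
```

View pics/s7c.png

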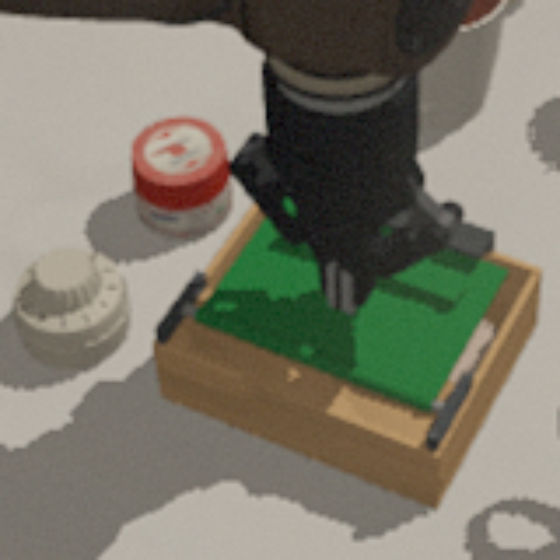

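Emit:
{"method": "servo_tool", "body": {
  "increments": "0 0 0 -0.3 0 0 0; 0 0 0 -0.6 0 0 0; 0 0 0 -0.9 0 0 0; 0 0 0 -1.2 0 0 0; 0 0 0 -1.5 0 0 0; 0 0 0 -1.5 0 0 0"
}}

```text
time: 6.97
eef_pos: [0.4897, 0.0506, 0.0706]
tcp_rot: [-0.066, 0.998, -0.001, -0.004]
contact_force: [-8.0, -0.7, 10.9]
opening: -0.001
```

Run:
```python
from h import *
done("0 0 0 -1.5 0 0 0")
where(); snap('scene','s8');lid('s8')
p=cv2.imread('pics/s8.png');cv2.imwrite('pics/s8c.png',cv2.resize(p[200:360,200:360],(560,560)))
```

```text
t 6.97 tip s,l,z [71.3  0.2 56.6] tilt 0.008 yaw -0.002 F d,l,z [-8.    0.36 10.87] op -0.001
q [-0.102  0.113  2.134 -0.004  0.901 -1.804]
s8 phi 3.134 offset mm (2.5 nominal outer; slide shift = (2.5-o)/sinphi) -3.03 n 1896 radial range -124.6 -19.6
```

View pics/s8c.png

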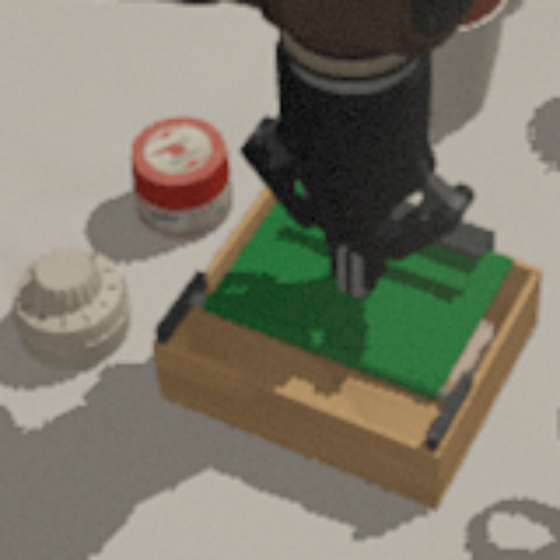

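The force rose to 8 N and the lid's hinge-side edge has moved about 24 mm, so it is at or near the stop. I give it one more firm nudge.

Emit:
{"method": "servo_tool", "body": {
  "increments": "0 0 0 -0.3 0 0 0; 0 0 0 -0.5 0 0 0; 0 0 0 -0.5 0 0 0; 0 0 0 -0.5 0 0 0"
}}

```text
time: 7.35
eef_pos: [0.4929, 0.0512, 0.0703]
tcp_rot: [-0.067, 0.998, -0.001, -0.006]
contact_force: [-11.8, -2.8, 13.4]
opening: -0.002
```

Run:
```python
from h import *
done("0 0 0 -0.5 0 0 0")
where();snap('scene','s9');lid('s9')
```

```text
t 7.35 tip s,l,z [74.5  0.3 56.3] tilt 0.012 yaw -0.003 F d,l,z [-12.03  -1.19  13.38] op -0.002
q [-0.1    0.123  2.124 -0.005  0.906 -1.801]
s9 phi 3.134 offset mm (2.5 nominal outer; slide shift = (2.5-o)/sinphi) -2.91 n 1899 radial range -124.1 -19.5
```

Emit:
{"method": "servo_tool", "body": {
  "increments": "0 0 0 0.3 0 -0.1 0; 0 0 0 0.5 0 -0.4 0; 0 0 0 0.5 0 -1.2 0; 0 0 0 0.5 0 -3 0; 0 0 0 0.5 0 -6 0; 0 0 0 0.5 0 -9 0; 0 0 0 0.5 0 -12 0; 0 0 0 0.5 0 -15 0; 0 0 0 0.5 0 -15 0"
}}

```text
time: 8.15
eef_pos: [0.4949, 0.0507, 0.2279]
tcp_rot: [-0.066, 0.998, -0.002, 0.007]
contact_force: [1.2, -1.1, 1.1]
opening: -0.002
```

Run:
```python
from h import *
done("0 0 0 0.5 0 -15 0")
where();snap('scene','s10');lid('s10')
p=cv2.imread('pics/s10.png');cv2.imwrite('pics/s10c.png',cv2.resize(p[200:360,200:360],(560,560)))
```

```text
t 8.15 tip s,l,z [ 76.8  -0.4 213.9] tilt -0.013 yaw -0.001 F d,l,z [ 1.06 -1.22  1.1 ] op -0.002
q [-1.010e-01 -1.040e-01  2.028e+00 -2.000e-03  1.203e+00 -1.804e+00]
s10 phi 0.04 offset mm (2.5 nominal outer; slide shift = (2.5-o)/sinphi) 1.61 n 2227 radial range 19.6 125.1
```

View pics/s10c.png

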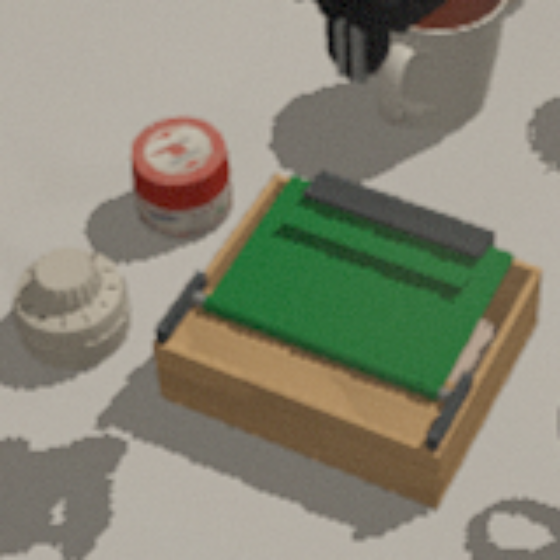

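The lid lies flat (0.04 rad, from the depth fit), its edge is beneath the lip and it has slid about 24 mm. I wait a little and re-check.

Emit:
{"method": "servo_tool", "body": {
  "increments": "0 0 0 0 0 -1 0; 0 0 0 0 0 -2 0; 0 0 0 0 0 -2 0; 0 0 0 0 0 -2 0; 0 0 0 0 0 -2 0; 0 0 0 0 0 -2 0; 0 0 0 0 0 -2 0; 0 0 0 0 0 -2 0; 0 0 0 0 0 -2 0; 0 0 0 0 0 -2 0"
}}

```text
time: 9.03
eef_pos: [0.491, 0.0511, 0.2396]
tcp_rot: [-0.066, 0.998, -0.001, -0.0]
contact_force: [-0.5, 0.2, -0.6]
opening: -0.0
```

Run:
```python
from h import *
where();snap('scene','s11');lid('s11')
a=cv2.imread('pics/s0.png');b=cv2.imread('pics/s11.png')
cv2.imwrite('pics/cmp.png',np.hstack([cv2.resize(a[160:360,180:380],(400,400)),cv2.resize(b[160:360,180:380],(400,400))]))
```

```text
t 9.03 tip s,l,z [ 72.8   0.4 225.6] tilt 0.001 yaw -0.001 F d,l,z [-0.46  0.3  -0.59] op -0.0
q [-1.020e-01 -1.160e-01  2.018e+00 -2.000e-03  1.240e+00 -1.804e+00]
s11 phi 0.039 offset mm (2.5 nominal outer; slide shift = (2.5-o)/sinphi) 1.66 n 2224 radial range 18.9 125.7
```

View pics/cmp.png

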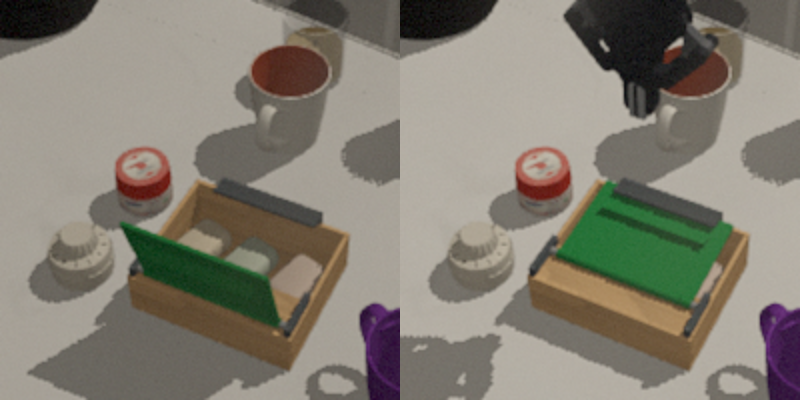

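The before and after crops match: the mug (290,90), pot (143,180) and timer (80,255) are unmoved, and the lid stays tucked under the lip (670,200).

```bash
python3 -c "
from plant import ctrl
print(ctrl.sign_off())"
```

```text
the job is handed in; nothing more can be done
None
```

The box is shut: I folded the lid over flat with the closed fingertips, held it down and pushed it by its rib until it stopped, then lifted clear and handed the job in at about 9 s.

- **Lid, about a second after letting go:** the depth fit put it at 0.04 rad. It had slid about 23–24 mm of its 24 mm, with its free edge visibly under the lip.
- **At the stop:** the fingers pushed with about 12 N and pressed down with about 13 N.
- **Bystanders and soap:** comparing the camera pictures by eye, the mug, timer and pot had not moved. The soap bars are mostly hidden under the closed lid, so I could not check all of them, but the fingers never went inside the box.
- **Robot:** it stood about 16 cm above the lid with the force near zero.

No check failed. The lid angle and slide are image estimates, good to a couple of millimetres, and the hand-in gave no verdict.

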